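# Bring the square spice tin round to the front

## Robot

A 6-joint arm with a two-finger parallel gripper is mounted at the origin on the work surface. World frame = base frame: x ahead of the robot, y to its left, z up, the work surface at z = 0. Lengths are in m, angles in rad, forces in N, time in s.
With the tool pointing down it reaches from about 0.375 to 0.975 m from the base axis. Payload 3.8 kg.
Tool frame: the origin (TCP) lies midway between the tips of the shut fingers; the grasp point (between the pads) lies 19 mm behind it; z points along the fingers, y is the direction in which the jaws open and shut (so a half turn about z gives the same grasp; the last joint's range is limited). The gripper opens to 85 mm and grips with 20 to 120 N. Pads are 22 mm wide; open, the fingers measure 114 mm over their backs; the gripper's body (76 mm by 85 mm) begins 54 mm behind the grasp point. The pads swing forward as they close: fully open they stand 13 mm farther back than shut.
Start: joints at [1.131, 0.264, 1.604, -0, 1.274, -0.037], TCP at [0.265, 0.621, 0.231] pointing down, gripper open.
Joint ranges: [-2.63, 2.63], [-0.94, 2.18], [0.31, 2.57], [-1.31, 4.45], [0, 2.66], [-2.55, 2.55]. Speed limits (rad/s): [2.57, 2.57, 3.14, 3.14, 3.14, 3.14].

## Interface

Orientations are given as a rotation vector (axis times angle).
In Python, from workcell import bot gives the robot as it stands.
- The arm moves only by the tool drive_tool, never from a script. Its argument "deltas" is a list of rows, each an object with "hand": the opening, from 0 (shut) to 1 (fully open); "offset": the shift along the world's x, y, z in cm, a list of three; "angular": the turn, a rotation vector about the world's x, y, z in degrees, a list of three. A call has 1 to 8 rows; each row is the pose to reach, as a shift and turn from the pose commanded when the call began; what a row does not reach only later rows make up. A row lasts 1/8 s, in which the tool goes at most 62.5 mm and 10.7 degrees, less where a joint would pass 70% of its speed; a pose out of reach is approached as far as the arm can. A call with a gripper value outside its range is refused whole. The fingers move at their own pace and stop on an object; "force" is the grip in N (left out, the last holds). Time passes only in rows, so rows that repeat a pose let the fingers close. It gives the time, the measured TCP pose, the force and the opening at its end, in the units of the state.
- bot.read_state(): the state, without advancing time (a new reading comes with each control period).
- bot.read_camera(name): name is "scene" or "top" or "wrist"; returns a dict with "frame" (400x640x3 uint8, blue, green, red), "mtx" (3x3 intrinsics, pixels), "R" (3x3) and "t" (3): a world point X has camera coordinates R X + t. Camera axes: x right, y down, z forward; pixel columns grow to the right and rows downward; lengths in m; the calibration is good to about 2 mm. A picture is of the moment at which its call begins. There is no depth.
- bot.finish_job(): hands the job in, once; it reports no verdict.
The state is a dict: "time": time; "q": joint angles; "joint_vel": joint speeds; "joint_torque": joint torques, N m; "tool_pos": TCP position; "tcp_rot": TCP orientation; "wrist_force": force on the tool from outside, world axes, zero at the start; "torque": the same for the moment, N m; "width": opening from 0.0 (shut) to 1.0 (fully open).
Only numpy, scipy, OpenCV 4.12 (cv2) and the standard library are available. Lean on these libraries where they do the work, as an engineer would, in place of code of your own. Each camera call takes 0.05 s, during which the arm holds its last target. There are 200 camera calls.

## Task

Turn the spice turntable, by pushing its scalloped rim round with your fingertips, until the square tin stands at the front, straight towards your side of the worktop, ready for the cook to take. Touch only the rim: do not touch or lift any of the tins and jars, keep them all standing upright on the board, and leave the other things on the worktop where they are. Finish with the turntable at rest and your hand clear of it.

Things in the scene. Friction and masses are not known exactly. Their poses are not given: they have to be found in the camera images.
- foot: Fixed round dark wooden foot of the spice turntable (190 mm diameter, top 9 mm above the worktop), hidden under the board. Origin: on the turntable's vertical axis at worktop level. Its axes stay parallel to the world's: +x points away from the robot, so the FRONT of the turntable is the direction -x from here, square to the edge of the worktop on the robot's side.
- axis (a point): Point on the turntable's vertical axis at the height of the board's top face, 34 mm above the worktop. The board turns freely either way about this axis, on a bearing with slight drag (about 1 N at the rim); after a slow push it coasts only a few degrees.
- board: Revolving wooden board of the spice turntable, 20 mm thick, underside 14 mm and top 34 mm above the worktop, with a scalloped rim: a disc of 125 mm radius plus six round lobes of 55 mm radius centred 98 mm from the axis at 0, 60, 120 ... degrees from its own +x axis (lobe tips 153 mm from the axis). Origin: centre of its underside; z up; its yaw is the angle it is turned to.
- hollow (a point): Bottom of one of the six hollows of the scalloped rim, 125 mm from the axis at 30 degrees (counter-clockwise from above) from the board's own +x axis, at mid thickness (24 mm above the worktop); the others follow every 60 degrees. A hollow is 22 mm wide here and 60 mm wide at 140 mm from the axis: a fingertip in it pushes the next lobe round.
- square_tin: The square spice tin, the only square container on the board: plain steel, 52 x 52 mm, with a 54 x 54 mm lid, 54 mm high, 0.1 to 0.3 kg. It stands loose on the lobe on the board's own +x axis, about 94 mm from the turntable's axis, and rides round with the board. Origin: centre of its underside; z up.
- tin_a: Round plain steel spice tin, 54 mm diameter (lid 56 mm), 54 mm high, loose on another lobe, 94 mm from the turntable's axis. Origin: centre of its underside; z up.
- tin_b: A second round tin just like tin_a, on another lobe.
- tin_c: Smaller round plain steel tin, 46 mm diameter, 48 mm high, on another lobe. Origin: centre of its underside; z up.
- jar_a: Round glass spice jar with steel lid, 52 mm diameter, 54 mm high, on another lobe. Origin: centre of its underside; z up.
- jar_b: A second glass jar just like jar_a, on the remaining lobe.
- measuring_cup: Steel measuring cup, 76 mm diameter, 55 mm high, with a flat handle reaching 110 mm from its centre towards its own +y, standing to the left of and slightly behind the turntable's middle, about 35 to 75 mm from the rim. Origin: centre of its underside. Leave it alone.
- zucchini: Dark green zucchini, 195 mm long, 52 mm thick, lying on the worktop to the right of the turntable's front, pointing roughly away from the robot. Origin: underside, middle. Leave it alone.
- grater: Steel box grater with black rim and handle, 118 x 92 mm at the foot, 240 mm high, standing on an 18 mm thick chopping board (320 x 240 mm) further to the right. Origin: centre of its underside. Leave it alone.
There are look-alikes about, which are no part of the job. What is shaped like the jar_a but yellow is not meant. Leave any green look-alike of the jar_b alone.

How it is judged:
At the end, for the whole second after the job is handed in: The square tin is at the front of the turntable, within 22 mm sideways (13 degrees) of the line from the axis straight to the robot's side (-x); the board is at rest; all six containers stand upright (0.15 rad) on the board; measuring cup, zucchini and grater are within 20 mm of their start (x of square_tin in the frame of foot below -0.07 m and y of square_tin in the frame of foot between -0.022 and 0.022 m and angular speed of board below 0.05 rad/s and linear speed of square_tin below 0.02 m/s and angle between each of square_tin, tin_a, tin_b, tin_c, jar_a, jar_b's own z axis and vertical below 0.15 rad and horizontal distance between each of square_tin, tin_a, tin_b, tin_c, jar_a, jar_b and axis below 0.112 m and height (world z) of square_tin between 0.03 and 0.04 m and height (world z) of tin_a between 0.03 and 0.04 m and height (world z) of tin_b between 0.03 and 0.04 m and height (world z) of tin_c between 0.03 and 0.04 m and height (world z) of jar_a between 0.03 and 0.04 m and height (world z) of jar_b between 0.03 and 0.04 m and distance of each of measuring_cup, zucchini, grater from where it was at the start of the episode below 0.02 m); the robot touches nothing.
It fails at once if the robot touches one of the tins or jars on the turntable (more than 0.5 N) (contact force between any of the fingers, the arm and square_tin above 0.5 N or contact force between any of the fingers, the arm and tin_a above 0.5 N or contact force between any of the fingers, the arm and tin_b above 0.5 N or contact force between any of the fingers, the arm and tin_c above 0.5 N or contact force between any of the fingers, the arm and jar_a above 0.5 N or contact force between any of the fingers, the arm and jar_b above 0.5 N).
It fails at once if a tin or jar is lifted off the board, tips over or falls from the board (angle between any of square_tin, tin_a, tin_b, tin_c, jar_a, jar_b's own z axis and vertical above 0.35 rad or height (world z) of any of square_tin, tin_a, tin_b, tin_c, jar_a, jar_b above 0.045 m or height (world z) of any of square_tin, tin_a, tin_b, tin_c, jar_a, jar_b below 0.025 m).
It fails at once if the fingers reach in among the tins instead of staying at the rim (grasp point within 100 mm of the axis, lower than 90 mm) (horizontal distance between the grasp point and axis below 0.1 m and height (world z) of the grasp point below 0.09 m).
It fails at once if the measuring cup, the zucchini or the grater is moved more than 20 mm (distance of any of measuring_cup, zucchini, grater from where it was at the start of the episode above 0.02 m).
It also fails if it takes over 56 s, if anything falls off the work surface, if the arm or the gripper's body presses on something with over 40 N, if the wrist force passes 120 N, or if a joint passes its speed limit or range.

## Working session

There is one attempt and no reset: what is moved stays moved. The work goes in short steps, Python scripts to look and compute and a tool call to move; the robot and the scene stay as the last step left them, time stands still between calls to the robot, and variables do not carry over. Pictures are saved under pics/ and viewed, about 8 in all and at most 12, crops included, and the job is handed in when it is done.

Besides the shell and the picture viewer there is one more tool, called after "Call:" as name(argument=value, ...), one argument or row to a line, values as JSON. drive_tool: Moves the arm, as the interface text tells. Its arguments: {"type":"object","properties":{"deltas":{"type":"array"},"force":{"type":"number"}},"required":["deltas"]}

```bash
mkdir -p pics
python3 - <<'E'
from workcell import bot
import cv2,numpy as np
for n in("top","scene"):
    c=bot.read_camera(n); cv2.imwrite(f"pics/{n}0.png",c["frame"]); np.savez(f"{n}.npz",**c)
    print(n,c["mtx"].round(1).tolist(),c["R"].round(3).tolist(),c["t"].round(3).tolist())
s=bot.read_state(); print(s["time"],s["tool_pos"],s["tcp_rot"],s["width"])
E
```

```text
top [[452.1, 0.0, 318.9], [0.0, 452.1, 203.8], [0.0, 0.0, 1.0]] [[0.0, -1.0, -0.019], [-0.994, 0.002, -0.11], [0.11, 0.019, -0.994]] [-0.093, 0.531, 1.358]
scene [[377.8, 0.0, 317.0], [0.0, 377.8, 196.6], [0.0, 0.0, 1.0]] [[0.788, 0.616, 0.001], [0.41, -0.523, -0.747], [-0.46, 0.589, -0.665]] [-0.36, -0.233, 1.3]
0.1 [0.26430159 0.62036933 0.23004566] [-0.62831569 -3.07759693  0.00316978] 1.0019529578017066
```

View pics/top0.png

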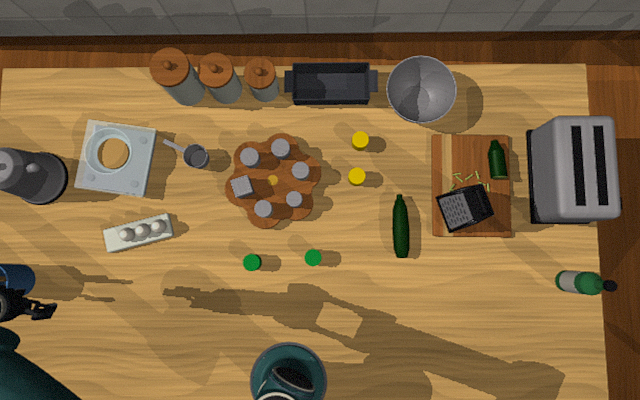

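View pics/scene0.png

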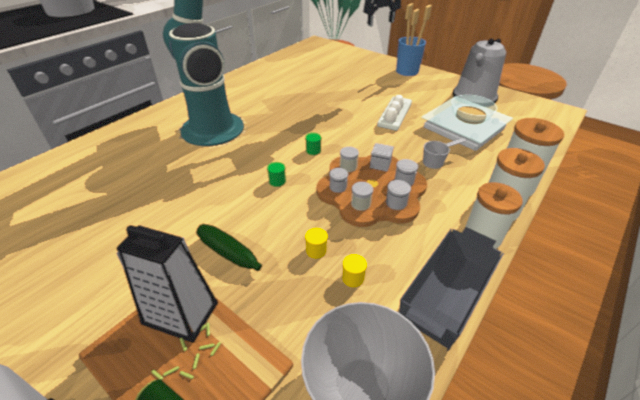

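The top view shows the turntable hub at about (273,181) px. The only square lid is at (242,186). The round lids are at (249,157), (280,148), (300,170), (294,199) and (263,208). The look-alikes are off the board: green at (252,262) and (313,257), yellow at (360,140) and (357,176). Next I fit the board outline and check the choice in a close crop.

```bash
cat > h.py <<'E'
import cv2,numpy as np
from scipy.optimize import minimize
def proj(c,P):
    p=(np.asarray(P,float)@c["R"].T+c["t"])@c["mtx"].T
    return p[...,:2]/p[...,2:]
def ray(c,uv,z):
    d=c["R"].T@np.linalg.inv(c["mtx"])@np.array([*uv,1.]); o=-c["R"].T@c["t"]
    return (o+d*(z-o[2])/d[2])[:2]
th=np.radians(np.arange(0,360,1.))
def radius(a):
    d=(a+np.pi/6)%(np.pi/3)-np.pi/6
    s=55**2-(98*np.sin(d))**2
    return np.maximum(125,98*np.cos(d)+np.sqrt(np.maximum(s,0)))/1000
def outline(x,y,yaw,z=.034):
    r=radius(th); return np.c_[x+r*np.cos(th+yaw),y+r*np.sin(th+yaw),np.full_like(r,z)]
def fit(c,guess):
    g=cv2.GaussianBlur(cv2.cvtColor(c["frame"],cv2.COLOR_BGR2LAB),(3,3),0).astype(np.float32)
    def samp(P):
        q=proj(c,P).astype(np.float32); return cv2.remap(g,q[:,0].reshape(-1,1),q[:,1].reshape(-1,1),cv2.INTER_LINEAR)[:,0]
    def cost(p):
        x,y,w=p; P=outline(x,y,w); C=np.array([x,y,.034])
        i=samp(C+(P-C)*.95);o=samp(C+(P-C)*1.05)
        return -np.minimum(np.linalg.norm(i[:,1:]-o[:,1:],axis=1)+.3*np.abs(i[:,0]-o[:,0]),40).mean()
    best=min((minimize(cost,[guess[0],guess[1],guess[2]+np.radians(k)],method="Nelder-Mead",options=dict(initial_simplex=np.array([guess[0],guess[1],guess[2]+np.radians(k)])+np.array([[0,0,0],[.012,0,0],[0,.012,0],[0,0,.1]]))) for k in(-20,-10,0,10,20)),key=lambda r:r.fun)
    return best.x,best.fun
E
python3 - <<'E'
from h import *
c=dict(np.load("top.npz")); a=ray(c,(273,181),.036); t=ray(c,(242,186),.088)
print("hub",a,"tin",t,"ang",np.degrees(np.arctan2(*(t-a)[::-1])),np.hypot(*(t-a)))
yaw=np.arctan2(*(t-a)[::-1]); p,f=fit(c,[*a,yaw]); print(p,np.degrees(p[2]),f,"r",np.hypot(*(t-p[:2])))
for n,uv in dict(green1=(252,262),green2=(313,257),yel=(357,176),cup=(196,156),zuctip=(400,197)).items(): print(n,ray(c,uv,.05))
f=c["frame"].copy(); x0,y0=180,110
im=cv2.resize(f[y0:y0+170,x0:x0+200],None,fx=3.5,fy=3.5,interpolation=cv2.INTER_CUBIC)
q=((proj(c,outline(*p))-[x0,y0]+.5)*3.5).astype(int); cv2.polylines(im,[q.reshape(-1,1,2)],True,(255,0,0),1)
cv2.imwrite("pics/c1.png",im)
E
```

```text
hub [0.60099724 0.04754596] tin [0.57785967 0.13286294] ang 105.1733962597148 0.08839872002060983
[0.60413689 0.04885941 1.83694583] 105.24924319903917 -22.659120559692383 r 0.08801752214796958
green1 [0.35433515 0.10584047]
green2 [ 0.36922309 -0.07624694]
yel [ 0.61334305 -0.20938538]
cup [0.67705993 0.28363836]
zuctip [ 0.54885599 -0.33817001]
```

View pics/c1.png

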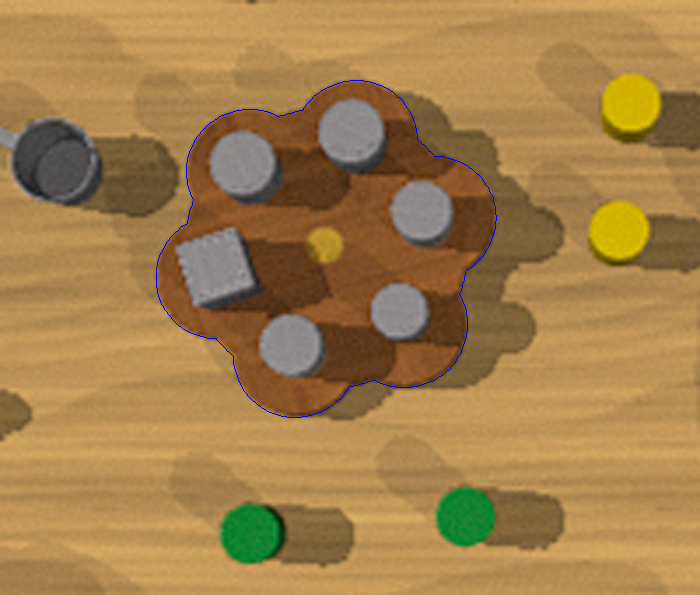

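The crop confirms the choice. The square lid sits on the left lobe and the fitted outline lies on the rim. The axis is at (0.604, 0.049) and the yaw is 105.2°, so the board must turn about +75° counter-clockwise. I'll push from the front-left hollow (135°) round the front with shut fingers leaning outward, away from the tins.

```bash
cat > plan.py <<'E'
import numpy as np, sys
from scipy.spatial.transform import Rotation as R
from workcell import bot
A=np.array([.604,.049])
def pose(al,r,z,lean=20):
    a=np.radians(al); er=np.array([np.cos(a),np.sin(a),0]); et=np.array([-er[1],er[0],0])
    y=-er; zt=np.array([0,0,-1.]); B=R.from_matrix(np.c_[np.cross(y,zt),y,zt])
    return np.r_[A+r*er[:2],z], R.from_rotvec(et*np.radians(lean))*B
def rows(wps):
    s=bot.read_state(); p0=s["tool_pos"]; R0=R.from_rotvec(s["tcp_rot"])
    print("t",s["time"],p0.round(4),"q",np.round(s["q"],2),"F",np.round(s["wrist_force"],1))
    for w in wps:
        p,r=pose(*w); print(w,"off",((p-p0)*100).round(2),"ang",np.degrees((r*R0.inv()).as_rotvec()).round(1))
E
python3 -c "
from plan import *
rows([(135,.20,.20),(135,.20,.10),(135,.20,.02),(135,.143,.02)])"
```

```text
t 0.1 [0.2643 0.6204 0.23  ] q [ 1.13  0.26  1.61  0.    1.27 -0.04] F [0.1 0.1 0.8]
(135, 0.2, 0.2) off [ 19.83 -42.99  -3.  ] ang [   4.5  -23.2 -110.6]
(135, 0.2, 0.1) off [ 19.83 -42.99 -13.  ] ang [   4.5  -23.2 -110.6]
(135, 0.2, 0.02) off [ 19.83 -42.99 -21.  ] ang [   4.5  -23.2 -110.6]
(135, 0.143, 0.02) off [ 23.86 -47.03 -21.  ] ang [   4.5  -23.2 -110.6]
```

Call:
drive_tool(
  deltas=[
    {"hand": 0, "offset": [2.5, -5.3, 0], "angular": [0.4, -2, -9.7]},
    {"hand": 0, "offset": [5, -10.6, 0], "angular": [0.8, -4.1, -19.5]},
    {"hand": 0, "offset": [7.4, -16, 0], "angular": [1.2, -6.1, -29]},
    {"hand": 0, "offset": [9.9, -21.4, 0], "angular": [1.6, -8.2, -39]},
    {"hand": 0, "offset": [12.4, -26.9, 0], "angular": [2, -10.2, -48.7]},
    {"hand": 0, "offset": [14.9, -32.2, -1], "angular": [2.4, -12.2, -58.4]},
    {"hand": 0, "offset": [17.4, -37.6, -2], "angular": [2.8, -14.3, -68]},
    {"hand": 0, "offset": [19.8, -43, -3], "angular": [3.2, -16.3, -77.6]},
  ],
)

```text
time: 1.1
tool_pos: [0.4628, 0.1891, 0.2008]
tcp_rot: [2.237, 1.829, 0.151]
wrist_force: [0.7, -0.2, -0.2]
width: 0.002
```

```bash
python3 -c "
from plan import *
rows([(135,.20,.20),(135,.20,.02),(135,.143,.02)])"
```

```text
t 1.1 [0.4628 0.1891 0.2008] q [ 0.49 -0.15  2.12 -0.26  1.03  0.81] F [ 0.7 -0.2 -0.2]
(135, 0.2, 0.2) off [-0.02  0.13 -0.08] ang [  1.4  -6.7 -32.7]
(135, 0.2, 0.02) off [ -0.02   0.13 -18.08] ang [  1.4  -6.7 -32.7]
(135, 0.143, 0.02) off [  4.01  -3.9  -18.08] ang [  1.4  -6.7 -32.7]
```

Call:
drive_tool(
  deltas=[
    {"hand": 0, "offset": [0, 0, 0], "angular": [0.4, -2, -9.5]},
    {"hand": 0, "offset": [0, 0, -1], "angular": [0.8, -4, -19]},
    {"hand": 0, "offset": [0, 0, -3], "angular": [1.1, -5.4, -27]},
    {"hand": 0, "offset": [0, 0, -6], "angular": [1.4, -6.7, -32.7]},
    {"hand": 0, "offset": [0, 0, -9], "angular": [1.4, -6.7, -32.7]},
    {"hand": 0, "offset": [0, 0, -9], "angular": [1.4, -6.7, -32.7]},
  ],
)

```text
time: 1.85
tool_pos: [0.46, 0.1894, 0.1082]
tcp_rot: [2.596, 1.086, 0.18]
wrist_force: [0.2, -0.1, 0.4]
width: 0.004
```

```bash
python3 -c "
from plan import *
rows([(135,.20,.10),(135,.20,.02),(135,.143,.02)])
import cv2;cv2.imwrite('pics/w1.png',bot.read_camera('scene')['frame'][60:300,200:560].repeat(2,0).repeat(2,1))"
```

```text
t 1.85 [0.46   0.1894 0.1082] q [ 0.57  0.01  2.18 -0.43  0.93  1.61] F [ 0.2 -0.1  0.4]
(135, 0.2, 0.1) off [ 0.25  0.1  -0.82] ang [ 0.2 -0.4 -0.3]
(135, 0.2, 0.02) off [ 0.25  0.1  -8.82] ang [ 0.2 -0.4 -0.3]
(135, 0.143, 0.02) off [ 4.28 -3.93 -8.82] ang [ 0.2 -0.4 -0.3]
```

View pics/w1.png

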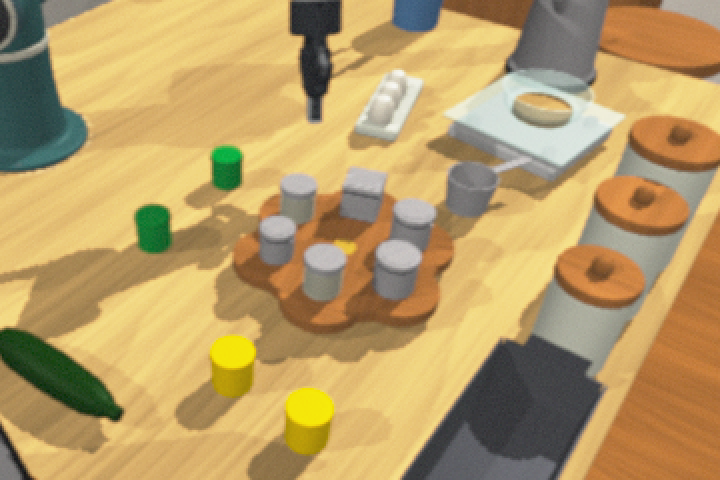

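The scene crop shows the shut fingers at about (315,110) in the crop, above the worktop and in line with the hollow between the square tin and the round tin. Everything else is untouched. I descend outside the rim, then move into the hollow.

Call:
drive_tool(
  deltas=[
    {"hand": 0, "offset": [0.2, 0.1, -3], "angular": [0, 0, 0]},
    {"hand": 0, "offset": [0.2, 0.1, -6], "angular": [0, 0, 0]},
    {"hand": 0, "offset": [0.2, 0.1, -8.5], "angular": [0, 0, 0]},
    {"hand": 0, "offset": [0.2, 0.1, -8.8], "angular": [0, 0, 0]},
    {"hand": 0, "offset": [1.6, -1.3, -8.8], "angular": [0, 0, 0]},
    {"hand": 0, "offset": [2.9, -2.6, -8.8], "angular": [0, 0, 0]},
    {"hand": 0, "offset": [4.2, -3.9, -8.8], "angular": [0, 0, 0]},
    {"hand": 0, "offset": [4.2, -3.9, -8.8], "angular": [0, 0, 0]},
  ],
)

```text
time: 2.9
tool_pos: [0.506, 0.1511, 0.0242]
tcp_rot: [2.598, 1.081, 0.191]
wrist_force: [-0.5, 0.4, -1.0]
width: -0.003
```

```bash
python3 -c "
from plan import *
rows([(135,.143,.02)]+[(135+3.5*k,.143,.02) for k in range(1,9)])"
```

```text
t 2.9 [0.506  0.1511 0.0242] q [ 0.46  0.17  2.2  -0.51  0.72  1.61] F [-0.5  0.4 -1. ]
(135, 0.143, 0.02) off [-0.32 -0.1  -0.42] ang [-0.1 -0.  -0.2]
(138.5, 0.143, 0.02) off [-0.91 -0.74 -0.42] ang [-0.1 -0.   3.3]
(142.0, 0.143, 0.02) off [-1.47 -1.41 -0.42] ang [-0.1 -0.   6.8]
(145.5, 0.143, 0.02) off [-1.99 -2.11 -0.42] ang [-0.1 -0.  10.3]
(149.0, 0.143, 0.02) off [-2.46 -2.85 -0.42] ang [-0.1 -0.  13.8]
(152.5, 0.143, 0.02) off [-2.89 -3.61 -0.42] ang [-0.1 -0.  17.3]
(156.0, 0.143, 0.02) off [-3.27 -4.4  -0.42] ang [-0.1 -0.  20.8]
(159.5, 0.143, 0.02) off [-3.6  -5.21 -0.42] ang [-0.1 -0.  24.3]
(163.0, 0.143, 0.02) off [-3.88 -6.03 -0.42] ang [-0.1 -0.  27.8]
```

Call:
drive_tool(
  deltas=[
    {"hand": 0, "offset": [-0.5, -0.5, -0.3], "angular": [0, 0, 2]},
    {"hand": 0, "offset": [-0.9, -0.8, -0.3], "angular": [0, 0, 3.3]},
    {"hand": 0, "offset": [-1.2, -1.1, -0.3], "angular": [0, 0, 5]},
    {"hand": 0, "offset": [-1.5, -1.4, -0.3], "angular": [0, 0, 6.8]},
    {"hand": 0, "offset": [-2.0, -2.1, -0.3], "angular": [0, 0, 10.3]},
    {"hand": 0, "offset": [-2.5, -2.8, -0.3], "angular": [0, 0, 13.8]},
    {"hand": 0, "offset": [-2.9, -3.6, -0.3], "angular": [0, 0, 17.3]},
    {"hand": 0, "offset": [-3.3, -4.4, -0.3], "angular": [0, 0, 20.8]},
  ],
)

```text
time: 3.9
tool_pos: [0.4713, 0.108, 0.0204]
tcp_rot: [2.375, 1.552, 0.273]
wrist_force: [-0.6, 0.8, -1.1]
width: -0.0
```

```bash
cat > chk.py <<'E'
import sys
from plan import *; from h import *
c=bot.read_camera("top"); g=float(sys.argv[1])
p,f=fit(c,[.604,.049,np.radians(g)]); print("board",p[:2].round(4),"yaw",np.degrees(p[2]).round(1),f)
x0,y0=180,110; im=cv2.resize(c["frame"][y0:y0+170,x0:x0+200],None,fx=3,fy=3,interpolation=cv2.INTER_CUBIC)
q=((proj(c,outline(*p))-[x0,y0]+.5)*3).astype(int); cv2.polylines(im,[q.reshape(-1,1,2)],True,(255,0,0),1)
cv2.imwrite(sys.argv[2],im)
a=float(sys.argv[3]); rows([(a+3.5*k,.143,.021) for k in range(9)])
E
python3 chk.py 122 pics/k1.png 156
```

```text
board [0.6045 0.0482] yaw 117.4 -22.771310806274414
t 3.95 [0.47   0.1067 0.0199] q [ 0.34  0.02  2.38 -0.47  0.54  1.14] F [-1.9 -1.  -0.9]
(156.0, 0.143, 0.021) off [0.34 0.04 0.11] ang [ 0.1 -0.2 -0.4]
(159.5, 0.143, 0.021) off [ 0.01 -0.77  0.11] ang [ 0.1 -0.2  3.1]
(163.0, 0.143, 0.021) off [-0.27 -1.59  0.11] ang [ 0.1 -0.2  6.6]
(166.5, 0.143, 0.021) off [-0.5  -2.44  0.11] ang [ 0.1 -0.2 10.1]
(170.0, 0.143, 0.021) off [-0.68 -3.29  0.11] ang [ 0.1 -0.2 13.6]
(173.5, 0.143, 0.021) off [-0.8  -4.16  0.11] ang [ 0.1 -0.2 17.1]
(177.0, 0.143, 0.021) off [-0.88 -5.03  0.11] ang [ 0.1 -0.2 20.6]
(180.5, 0.143, 0.021) off [-0.9  -5.9   0.11] ang [ 0.1 -0.2 24.1]
(184.0, 0.143, 0.021) off [-0.86 -6.77  0.11] ang [ 0.1 -0.2 27.6]
```

View pics/k1.png

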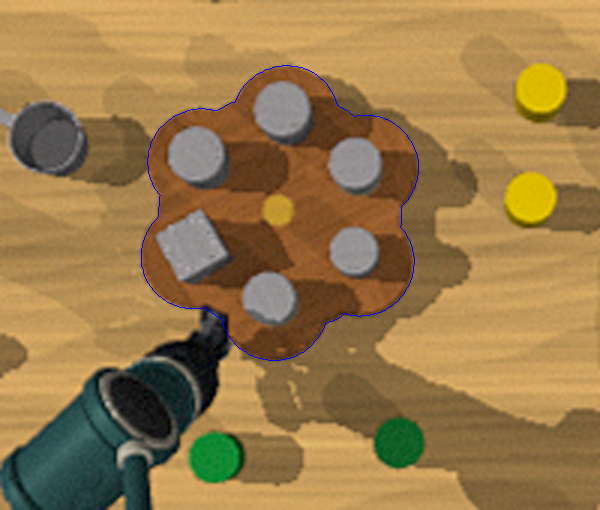

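The view shows the finger in the front-left hollow. The board has turned to 117.4° and all six containers are in place. I continue round the front.

Call:
drive_tool(
  deltas=[
    {"hand": 0, "offset": [0.1, -0.8, 0.1], "angular": [0, 0, 3.1]},
    {"hand": 0, "offset": [-0.2, -1.6, 0.1], "angular": [0, 0, 6.6]},
    {"hand": 0, "offset": [-0.4, -2.4, 0.1], "angular": [0, 0, 10.1]},
    {"hand": 0, "offset": [-0.6, -3.3, 0.1], "angular": [0, 0, 13.6]},
    {"hand": 0, "offset": [-0.7, -4.2, 0.1], "angular": [0, 0, 17.1]},
    {"hand": 0, "offset": [-0.8, -5.0, 0.1], "angular": [0, 0, 20.6]},
    {"hand": 0, "offset": [-0.8, -5.9, 0.1], "angular": [0, 0, 24.1]},
    {"hand": 0, "offset": [-0.8, -6.8, 0.1], "angular": [0, 0, 27.6]},
  ],
)

```text
time: 4.95
tool_pos: [0.4609, 0.0399, 0.0199]
tcp_rot: [1.97, 2.107, 0.364]
wrist_force: [-5.5, 1.2, 2.0]
width: 0.0
```

```bash
python3 chk.py 146 pics/k2.png 184
```

```text
board [0.6041 0.0486] yaw 144.6 -21.38351821899414
t 5.0 [0.4615 0.0392 0.0202] q [ 0.02 -0.08  2.47  0.04  0.41 -0.08] F [-1.1  0.5 -0.7]
(184.0, 0.143, 0.021) off [-0.01 -0.02  0.08] ang [ 0.1 -0.3  0. ]
(187.5, 0.143, 0.021) off [ 0.08 -0.88  0.08] ang [ 0.1 -0.3  3.5]
(191.0, 0.143, 0.021) off [ 0.22 -1.75  0.08] ang [ 0.1 -0.3  7. ]
(194.5, 0.143, 0.021) off [ 0.41 -2.6   0.08] ang [ 0.1 -0.3 10.5]
(198.0, 0.143, 0.021) off [ 0.65 -3.44  0.08] ang [ 0.1 -0.3 14. ]
(201.5, 0.143, 0.021) off [ 0.95 -4.26  0.08] ang [ 0.1 -0.3 17.5]
(205.0, 0.143, 0.021) off [ 1.29 -5.06  0.08] ang [ 0.1 -0.3 21. ]
(208.5, 0.143, 0.021) off [ 1.69 -5.84  0.08] ang [ 0.1 -0.3 24.5]
(212.0, 0.143, 0.021) off [ 2.13 -6.6   0.08] ang [ 0.1 -0.3 28. ]
```

Call:
drive_tool(
  deltas=[
    {"hand": 0, "offset": [0.1, -0.9, 0.1], "angular": [0, 0, 3.5]},
    {"hand": 0, "offset": [0.2, -1.75, 0.1], "angular": [0, 0, 7]},
    {"hand": 0, "offset": [0.4, -2.6, 0.1], "angular": [0, 0, 10.5]},
    {"hand": 0, "offset": [0.65, -3.45, 0.1], "angular": [0, 0, 14]},
    {"hand": 0, "offset": [0.95, -4.25, 0.1], "angular": [0, 0, 17.5]},
    {"hand": 0, "offset": [1.3, -5.05, 0.1], "angular": [0, 0, 21]},
    {"hand": 0, "offset": [1.5, -5.45, 0.1], "angular": [0, 0, 22.8]},
    {"hand": 0, "offset": [1.7, -5.85, 0.1], "angular": [0, 0, 24.5]},
  ],
)

```text
time: 6.0
tool_pos: [0.4794, -0.0184, 0.0215]
tcp_rot: [1.505, 2.517, 0.44]
wrist_force: [-2.8, -0.3, -0.7]
width: 0.004
```

```bash
python3 chk.py 170 pics/k3.png 208.5
```

```text
board [0.6039 0.0488] yaw 170.0 -22.96769142150879
t 6.05 [ 0.4801 -0.0189  0.0218] q [-0.26 -0.    2.4   0.47  0.54 -1.13] F [-1.7 -1.9 -0.1]
(208.5, 0.143, 0.021) off [-0.18 -0.03 -0.08] ang [ 0.1 -0.2  0.2]
(212.0, 0.143, 0.021) off [ 0.26 -0.78 -0.08] ang [ 0.1 -0.1  3.7]
(215.5, 0.143, 0.021) off [ 0.75 -1.51 -0.08] ang [ 0.1 -0.1  7.2]
(219.0, 0.143, 0.021) off [ 1.28 -2.2  -0.08] ang [ 0.1 -0.1 10.7]
(222.5, 0.143, 0.021) off [ 1.85 -2.87 -0.08] ang [ 0.1 -0.1 14.2]
(226.0, 0.143, 0.021) off [ 2.46 -3.49 -0.08] ang [ 0.1 -0.1 17.7]
(229.5, 0.143, 0.021) off [ 3.1  -4.08 -0.08] ang [ 0.1 -0.1 21.2]
(233.0, 0.143, 0.021) off [ 3.78 -4.63 -0.08] ang [ 0.1 -0.1 24.7]
(236.5, 0.143, 0.021) off [ 4.5  -5.13 -0.08] ang [ 0.1 -0.1 28.2]
```

View pics/k3.png

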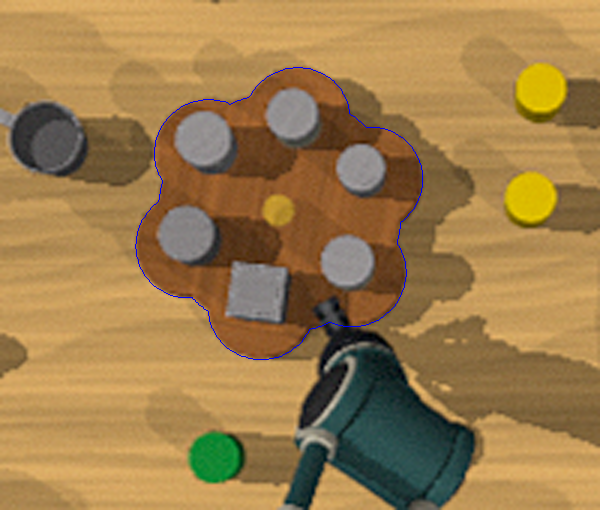

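The board is at 170°, with the square tin at the front, slightly to the left in the picture. I finish with a slow push of about 9° and a pause.

Call:
drive_tool(
  deltas=[
    {"hand": 0, "offset": [0.35, -0.5, 0], "angular": [0, 0, 2.2]},
    {"hand": 0, "offset": [0.6, -0.9, 0], "angular": [0, 0, 4]},
    {"hand": 0, "offset": [0.8, -1.3, 0], "angular": [0, 0, 6]},
    {"hand": 0, "offset": [1.05, -1.6, 0], "angular": [0, 0, 7.5]},
    {"hand": 0, "offset": [1.2, -1.8, 0], "angular": [0, 0, 8.6]},
    {"hand": 0, "offset": [1.3, -2.0, 0], "angular": [0, 0, 9.5]},
    {"hand": 0, "offset": [1.3, -2.0, 0], "angular": [0, 0, 9.5]},
    {"hand": 0, "offset": [1.3, -2.0, 0], "angular": [0, 0, 9.5]},
  ],
)

```text
time: 7.05
tool_pos: [0.4936, -0.0385, 0.0223]
tcp_rot: [1.301, 2.65, 0.465]
wrist_force: [-1.7, -1.8, -1.2]
width: 0.002
```

```bash
python3 chk.py 179 pics/k4.png 218; python3 -c "
from plan import *
rows([(216,.143,.021),(216,.2,.021),(216,.23,.021),(216,.23,.12)])"
```

```text
board [0.6041 0.0486] yaw 180.1 -23.190813064575195
t 7.1 [ 0.4936 -0.0384  0.0223] q [-0.33  0.05  2.33  0.51  0.62 -1.39] F [-1.7 -0.9 -1.6]
(218.0, 0.143, 0.021) off [-0.23 -0.06 -0.13] ang [ 0.1 -0.   0.3]
(221.5, 0.143, 0.021) off [ 0.33 -0.73 -0.13] ang [ 0.1 -0.   3.8]
(225.0, 0.143, 0.021) off [ 0.93 -1.37 -0.13] ang [ 0.1 -0.   7.3]
(228.5, 0.143, 0.021) off [ 1.56 -1.97 -0.13] ang [ 0.1 -0.  10.8]
(232.0, 0.143, 0.021) off [ 2.24 -2.52 -0.13] ang [ 0.1 -0.  14.3]
(235.5, 0.143, 0.021) off [ 2.94 -3.04 -0.13] ang [ 0.1 -0.  17.8]
(239.0, 0.143, 0.021) off [ 3.67 -3.51 -0.13] ang [ 0.1 -0.  21.3]
(242.5, 0.143, 0.021) off [ 4.44 -3.94 -0.13] ang [ 0.1 -0.  24.8]
(246.0, 0.143, 0.021) off [ 5.22 -4.32 -0.13] ang [ 0.1 -0.  28.3]
t 7.1 [ 0.4936 -0.0384  0.0223] q [-0.33  0.05  2.33  0.51  0.62 -1.39] F [-1.7 -0.9 -1.6]
(216, 0.143, 0.021) off [-0.53  0.34 -0.13] ang [ 0.1 -0.  -1.7]
(216, 0.2, 0.021) off [-5.14 -3.01 -0.13] ang [ 0.1 -0.  -1.7]
(216, 0.23, 0.021) off [-7.57 -4.77 -0.13] ang [ 0.1 -0.  -1.7]
(216, 0.23, 0.12) off [-7.57 -4.77  9.77] ang [ 0.1 -0.  -1.7]
```

Yaw is 180.1°. I back straight out from the hollow and then go up.

Call:
drive_tool(
  deltas=[
    {"hand": 0, "offset": [-0.5, 0.1, 0], "angular": [0, 0, 0]},
    {"hand": 0, "offset": [-1.3, -0.5, 0], "angular": [0, 0, 0]},
    {"hand": 0, "offset": [-2.8, -1.5, 0], "angular": [0, 0, 0]},
    {"hand": 0, "offset": [-4.6, -2.7, 0.3], "angular": [0, 0, 0]},
    {"hand": 0, "offset": [-5.1, -3.0, 3], "angular": [0, 0, 0]},
    {"hand": 0, "offset": [-5.1, -3.0, 8], "angular": [0, 0, 0]},
    {"hand": 0, "offset": [-5.1, -3.0, 13], "angular": [0, 0, 0]},
    {"hand": 0, "offset": [-5.1, -3.0, 15], "angular": [0, 0, 0]},
  ],
)

```text
time: 8.1
tool_pos: [0.4443, -0.0697, 0.1765]
tcp_rot: [1.297, 2.644, 0.464]
wrist_force: [0.2, 0.0, -0.3]
width: 0.002
```

Call:
drive_tool(
  deltas=[
    {"hand": 0, "offset": [0, -3, 0], "angular": [0, 0, 0]},
    {"hand": 0, "offset": [0, -7, 0], "angular": [0, 0, 0]},
    {"hand": 0, "offset": [0, -10, 0], "angular": [0, 0, 0]},
    {"hand": 0, "offset": [0, -10, 0], "angular": [0, 0, 0]},
    {"hand": 0, "offset": [0, -10, 0], "angular": [0, 0, 0]},
    {"hand": 0, "offset": [0, -10, 0], "angular": [0, 0, 0]},
  ],
)

```text
time: 8.85
tool_pos: [0.4423, -0.1675, 0.1721]
tcp_rot: [1.3, 2.651, 0.465]
wrist_force: [0.4, 0.6, 1.7]
width: -0.003
```

```bash
python3 chk.py 179 pics/k5.png 218|head -2; python3 -c "
from workcell import bot;import cv2;from h import *
c=bot.read_camera('top');p,f=fit(c,[.604,.049,3.14]);print(np.degrees(p[2]))
s=bot.read_camera('scene')['frame'];a=cv2.imread('pics/k5.png');b=cv2.resize(a,(500,425));s=cv2.resize(s[50:350,100:560],(500,326))
im=np.vstack([b,s]);cv2.imwrite('pics/f.png',cv2.resize(im,None,fx=.79,fy=.79))"
```

```text
board [0.6041 0.0487] yaw 180.1 -22.766414642333984
t 8.9 [ 0.4424 -0.1675  0.1721] q [-0.66 -0.16  2.2   0.39  1.04 -1.51] F [-0.5  0.2 -0.4]
180.07874767135078
```

View pics/f.png

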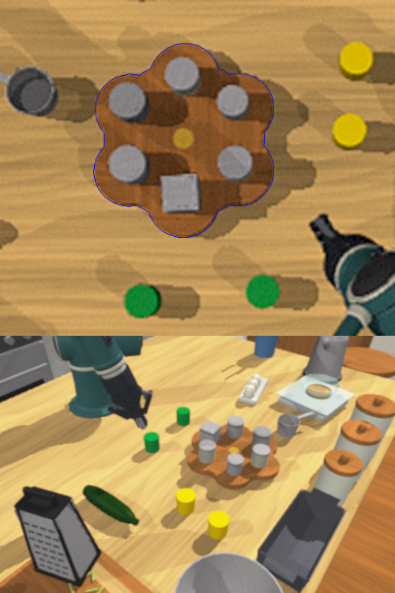

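The square tin at (180,192) stands straight in front of the hub. All six containers are upright, the hand is clear at (320,225), and the other objects are where they started. I hand in.

```bash
python3 -c "
from workcell import bot; print(bot.finish_job())"
```

```text
the job is handed in; nothing more can be done
None
```

I turned the board about 75° counter-clockwise, with shut fingertips pushing in the front-left hollow, and the square tin now stands at the front. I then backed the hand out and up, and handed in at about 9 s of the 56 s allowed.

My last checks:
- **Board:** two outline fits, one camera call apart, both put its yaw at 180.1°, so the tin is about 0.1° off the front line. The board was at rest.
- **Containers and other things:** the last pictures show all six containers upright on the board. The cup, the zucchini, the grater and the yellow and green look-alikes appear where they started. I judged this by eye and did not measure it.
- **Hand:** it was clear of everything, at about 17 cm height. The wrist force readings stayed within about 6 N.

No check failed or disagreed. The hand-in itself reports no verdict.

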